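# New tape cassette in the date-label printer

### The arm

A 6-joint arm with a two-finger parallel gripper is mounted at the origin on a cart in front of the work surface, level with it; the furniture and walls round the work are solid. World frame = base frame: x ahead of the robot, y to its left, z up, the work surface at z = 0. Lengths are in m, angles in degrees, forces in N, time in s.
With the tool pointing down it reaches from about 0.325 to 0.75 m from the base axis. Payload 7.6 kg.
Tool frame: the origin (TCP) lies at the very end of the fingers, on their centre line; the grasp point (between the pads) lies 19 mm behind it; x points along the fingers, y is the direction in which the jaws open and shut, and the axes are right-handed (so a half turn about x gives the same grasp; the last joint's range is limited). The gripper opens to 85 mm and grips with 20 to 120 N. Pads are 22 mm wide; open, the fingers measure 114 mm over their backs; the gripper's body (76 mm by 85 mm) begins 54 mm behind the grasp point. The pads swing forward as they close: fully open they stand 13 mm farther back than shut.
Start: joints at [-4.028, 2.991, 80.254, -0, 96.75, -4.028], TCP at [0.525, 0, 0.231] pointing down, gripper open.
Joint ranges: [-166.34, 166.34], [-52.06, 124.39], [6.96, 135.62], [-60.46, 240.46], [14.63, 156.25], [-167.68, 167.68]. Speed limits (degrees/s): [147.25, 147.25, 172.46, 180, 180, 180].

### API

Orientations are given as a 3x3 rotation matrix whose columns are the frame's x, y, z axes.
In Python, from cell import r, eyes, job_done gives the robot as it stands.
- The arm moves only by the tool apply_moves, never from a script. Its argument "steps" is a list of rows, each a list of 2 entries, a list of its own where there are three numbers: the shift along the tool's x, y, z in units of 1000 mm (1.0 is 1000 mm), then the turn, a rotation vector about the tool's x, y, z in units of pi rad (1.0 is pi rad). In form: [[[tx, ty, tz], [wx, wy, wz]], ...]. A call has exactly 10 rows; each row is the pose to reach, as a shift and turn from the pose commanded when the call began, along the tool's axes at that moment, turning the shorter way round; what a row does not reach only later rows make up. A row lasts 1/10 s, in which the tool goes at most 50 mm and 8.59 degrees, less where a joint would pass 70% of its speed; a pose out of reach is approached as far as the arm can. A call with a number of a shift or a turn outside -1 to 1 is refused whole. A call with a gripper value outside its range is refused whole. "fingers" is the closure, from 0 (fully open) to 1 (shut), set as the call begins (left out, the last holds). The fingers move at their own pace and stop on an object; the grip force is fixed at half the most. Time passes only in rows, so rows that repeat a pose let the fingers close, or fill a call up. It gives the time, the measured TCP pose, the force and the opening at its end, in the units of the state.
- r.get_obs(): the state, without advancing time (a new reading comes with each control period).
- eyes.capture(name): name is "scene" or "side" or "wrist"; returns (picture, depth): 420x560x3 uint8, red, green, blue; 420x560 float32, m along the optical axis (not along the pixel's ray), 0 where there is no reading.
- eyes.camera_model(name): a dict with "mtx" (3x3 intrinsics, pixels), "R" (3x3) and "t" (3): a world point X has camera coordinates R X + t; the wrist camera has in their place "T_tool_cam" (4x4, takes a point from camera to tool coordinates, whose origin is the TCP and whose axes are the tool frame's). Camera axes: x right, y down, z forward; pixel columns grow to the right and rows downward; lengths in m; the calibration is good to about 2 mm. A picture is of the moment at which its call begins: read the wrist's pose just before it. camera_model takes no time and is no camera call.
- job_done(): hands the job in, once; it reports no verdict.
The state is a dict: "time_s": time; "joints": joint angles; "dq": joint speeds; "effort": joint torques, N m; "position": TCP position; "tcp_rot": TCP orientation; "force": force on the tool from outside, world axes, zero at the start; "torque": the same for the moment, N m; "gripper_width": opening from 0.0 (shut) to 1.0 (fully open).
Only numpy, scipy, OpenCV 4.12 (cv2) and the standard library are available. Lean on these libraries where they do the work, as an engineer would, in place of code of your own. Each camera call takes 0.05 s, during which the arm holds its last target.

### The job

The date-label printer has no tape. Press down its release key, gently and only as far as it takes, and let the lid spring fully open by itself without touching it; then lower the new tape cassette into the bay and press it down fully home, and only then push the lid shut until its catch holds it. Use no more than a firm fingertip's force on the key, the cassette and the lid, and leave the other things on the counter where they are.

Things in the scene. Friction and masses are not known exactly. Their poses are not given: they have to be found in the camera images.
- label_printer: Desktop label printer, off-white, 178 (x) x 160 (y) mm, fixed. This frame lies on the counter under its middle: x to its rear (lid hinge), z up. The housing stands on four levelling feet, screwed out 0 to 14 mm, differing each time: every height given here for key, lid, deck and bay is for 0 and may be up to 14 mm too low, so find heights by touch. Sideways places are true.
- key_pad (a point): Where to press the release key: a dark grey rocker paddle 46 (x) x 34 (y) mm between a small display (+y) and three round buttons (-y) on the front console. 14 mm behind its front edge, 36 mm in front of the lid. This point is at the pad's height with the feet in (73 mm); the pad is 0 to 14 mm higher. Axes as the printer's.
- release_key (a joint): Release key, rad: 0 at rest, grows as it is pressed, 0.178 at its hard stop (8 mm down at key_pad). Springs back. Takes 3 N to start, 4 to 6 N to free the lid, somewhere between 0.10 and 0.17 (5 to 7.5 mm down). Its hinge (the frame of release_key) is 43 mm in front of the bay's centre and 6 mm below the bay's floor, axes as the printer's at rest.
- printer_lid (a joint): Lid hinge, rad: 0 at the lower hard stop, about 0.009 shut and held by the catch, 1.83 fully open (15 degrees past upright); its spring opens it in about 1 s and pushes back 1 to 2 N at the edge. To shut it, swing it over from behind its free edge, then press down near the front edge: the catch takes 8 to 16 N over the last 8 mm, then gives way; hard stop 1 mm below.
- lid_hinge (a point): Point on the lid's hinge axis (along printer y) at mid-width with the feet in, 66 mm above the counter (really 0 to 14 mm higher). The lid: plate 6 mm thick, 159 mm wide, reaching 115 mm forward of the axis, its outer face 6 mm above the axis when shut; clear window in the middle, 15 mm rim walls on the inner side. Axes as the printer's.
- cassette_bay (a point): Centre of the bay's floor with the feet in, 36 mm above the counter (really 0 to 14 mm higher), 62 mm in front of the hinge; axes as the printer's. Recess 65 (x) x 47 (y) x 14 mm deep in the deck; white spindle, 9 mm across, 13 tall, 13 mm toward the hinge. Spring clips in both x ends: a cassette set in rests on them 9.5 mm up and takes 7 to 12 N to snap home.
- tape_cassette: Dark grey rigid tape cassette, flat, right side up: 62 (x, over 3 mm foot flanges 5 mm high) x 44 (y) x 26 mm, 80 g. Origin: centre of its underside. Paper label on the -x half of its top, round hub mark at +x over the spindle hole (14 mm, open below, 13 mm off centre). Goes in only with its x along the bay's x, hub toward the hinge. Grasp across y by the upper half.
- biscuit_bar: Bystander, not to be moved: wrapped chocolate biscuit bar lying flat, 52 x 150 x 16 mm. Origin: centre of the underside.
- marker_pen: Bystander, not to be moved: white marker pen with a blue cap, 17 x 135 x 16 mm, lying in front of the printer. Origin: centre of the underside.
- espresso_cup: Bystander, not to be moved: cream espresso cup with a handle, 58 x 87 x 55 mm. Origin: centre of the underside.
- sugar_jar: Bystander, not to be moved: glass sugar jar with a grey lid, 59 mm across, 95 mm tall, behind the printer. Origin: centre of the underside.
- tamper: Bystander, not to be moved: coffee tamper, 58 mm across, 83 mm tall. Origin: centre of the underside.

How it is judged:
By the outcome, as a careful person would: the job done as asked, in the order asked, and still so for the second after the job is handed in, with the robot touching nothing.
It also fails if it takes over 72 s, if anything falls off the work surface, if the arm or the gripper's body presses on something with over 40 N, if the wrist force passes 120 N, or if a joint passes its speed limit or range.

## Working session

There is one attempt and no reset: what is moved stays moved. The work goes in short steps, Python scripts to look and compute and a tool call to move; the robot and the scene stay as the last step left them, time stands still between calls to the robot, and variables do not carry over. Pictures are saved under pics/ and viewed, and the job is handed in when it is done.

Besides the shell and the picture viewer there is one more tool, called after "Call:" in YAML: its name, and indented under it one key for each argument. apply_moves: Moves the arm, as the interface text tells. Shifts and turns lie within -1 to 1; 1 stands for 1000 mm of shift or pi rad of turn. Its arguments: {"type":"object","properties":{"steps":{"type":"array"},"fingers":{"type":"number"}},"required":["steps"]}

```bash
ls; mkdir -p pics; cat > h.py <<'E'
import numpy as np, cv2
from cell import r, eyes
def snap(n,f):
    im,d=eyes.capture(n); cv2.imwrite('pics/%s.png'%f,im[:,:,::-1]); np.savez('pics/%s.npz'%f,im=im,d=d)
    return im,d
def pts(n,d,obs=None):
    m=eyes.camera_model(n); K=m['mtx']; v,u=np.indices(d.shape)
    c=np.stack([(u-K[0,2])/K[0,0]*d,(v-K[1,2])/K[1,1]*d,d],-1)
    if 'R' in m: return (c-m['t'])@np.array(m['R'])
    T=np.array(m['T_tool_cam']); p=c@T[:3,:3].T+T[:3,3]
    return p@np.array(obs['tcp_rot']).T+obs['position']
E
python3 - <<'E'
from h import *
o=r.get_obs(); print(o)
for n in ['scene','side','wrist']:
    snap(n,n+'0'); print(n,eyes.camera_model(n))
E
```

```text
pics
{'time_s': 0.0, 'joints': array([-4.02940694e+00,  3.02794549e+00,  8.03128414e+01, -4.28733938e-05,
        9.67484753e+01, -4.02698306e+00]), 'dq': array([ 0.04626989, -0.01179974, -0.03460264, -0.02950477,  0.06557146,
       -0.0382237 ]), 'effort': array([ 8.02730119e-04, -3.81666934e+01, -3.60182977e+01,  8.43031398e-05,
        6.19437444e-03, -2.66336252e-05]), 'position': array([5.24706148e-01, 2.95707197e-05, 2.30467350e-01]), 'tcp_rot': array([[-1.55411879e-03,  9.99998791e-01, -4.24763468e-05],
       [ 1.08731211e-04, -4.23074164e-05, -9.99999993e-01],
       [-9.99998786e-01, -1.55412340e-03, -1.08665328e-04]]), 'force': array([ 0.36822539, -0.08109767, -0.43224993]), 'torque': array([ 0.00758018, -0.00185017,  0.00663413]), 'gripper_width': 1.0003313263222517}
scene {'mtx': array([[428.28784247,   0.        , 280.78932007],
       [  0.        , 428.28784247, 209.941206  ],
       [  0.        ,   0.        ,   1.        ]]), 'R': array([[-0.80596306, -0.59195251,  0.00397052],
       [-0.37663416,  0.50760224, -0.77491076],
       [ 0.45669492, -0.62604488, -0.63
[... 254 characters left out ...]
 -0.43824797, -0.01318267],
       [-0.24676549,  0.53046096, -0.81099812],
       [ 0.36241117, -0.72563757, -0.58490021]]), 't': array([0.42718297, 0.24057384, 0.99339797])}
wrist {'mtx': array([[297.0352069 ,   0.        , 281.5878676 ],
       [  0.        , 297.0352069 , 210.04905174],
       [  0.        ,   0.        ,   1.        ]]), 'T_tool_cam': array([[ 1.33353961e-03, -2.65257775e-01,  9.64176610e-01,
        -1.42794293e-01],
       [ 9.99999091e-01,  5.43512838e-04, -1.23355761e-03,
         7.55584594e-04],
       [-1.96831618e-04,  9.64177379e-01,  2.65258259e-01,
        -6.58476883e-02],
       [ 0.00000000e+00,  0.00000000e+00,  0.00000000e+00,
         1.00000000e+00]])}
```

View pics/scene0.png

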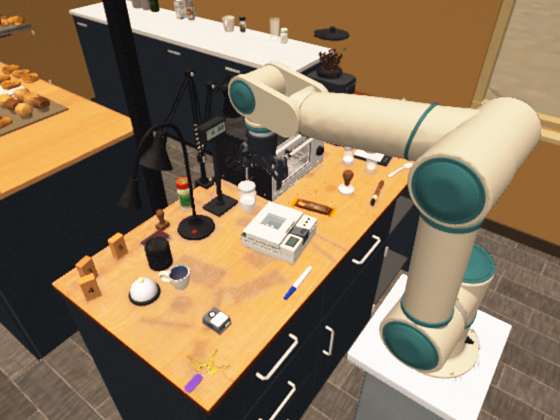

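View pics/side0.png

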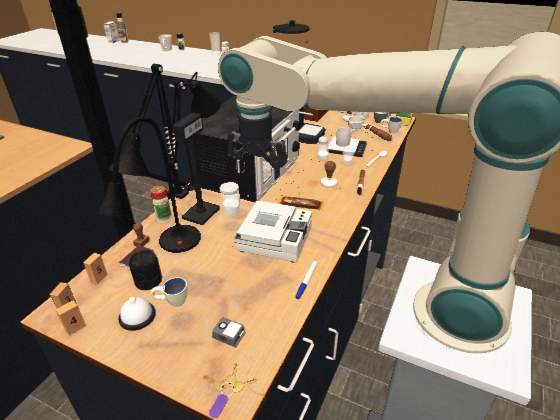

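View pics/wrist0.png

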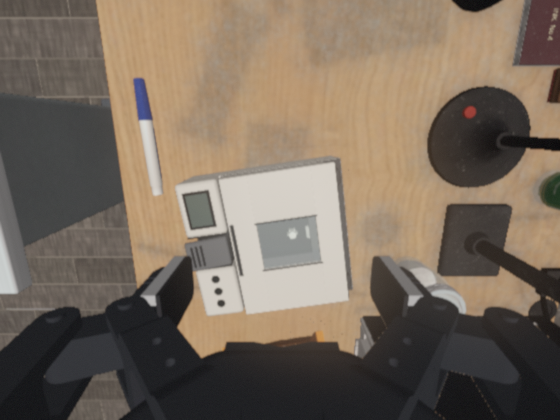

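The wrist view shows the printer lid (about 220–350, 160–312), the key at (212,253), and the pen at (148,140). The cassette is at (217,320) in the scene view and (228,331) in the side view. Next I'll measure these.

```bash
python3 - <<'E'
from h import *
o=r.get_obs()
z=np.load('pics/wrist0.npz'); im,d=z['im'],z['d']; P=pts('wrist',d,o)
for n,(u,v) in dict(key=(212,253),lidc=(290,180),lidtl=(224,182),lidtr=(332,168),lidbr=(344,296),lidbl=(250,308),win=(290,242),table=(180,100),disp=(200,210),but=(218,291),penlo=(157,190),penhi=(140,82),lidnear=(237,240)).items(): print(n,P[v,u].round(4))
# lid mask: height>0.066 and bright
print(np.percentile(P[160:320,220:350,2],[5,25,50,75,95]))
m=((P[...,2]>0.064)&(P[...,2]<0.10)&(im.min(-1)>130)).astype(np.uint8); m[:, :180]=0;m[325:]=0;m[:,365:]=0
n,l,s,c=cv2.connectedComponentsWithStats(m); 
for i in range(1,n):
    if s[i,4]>300:
        q=P[l==i]; rr=cv2.minAreaRect((q[:,:2]*1000).astype(np.float32)); print(s[i],rr,np.median(q[:,2]))
k=(P[...,2]>0.05)&(P[...,2]<.12); hh=im.astype(int)
kk=k&(hh.max(-1)<110); kk[:, :185]=0; kk[:,235:]=0; kk[:230]=0; kk[275:]=0
q=P[kk]; print('key',kk.sum(),np.median(q,0),cv2.minAreaRect((q[:,:2]*1000).astype(np.float32)))
for nm in('scene','side'):
    z=np.load(f'pics/{nm}0.npz'); im,d=z['im'],z['d']; P=pts(nm,d)
    u,v=dict(scene=(217,320),side=(228,331))[nm]
    w=np.s_[v-30:v+30,u-35:u+35]
    q=P[w]; g=(q[...,2]>0.010)&(q[...,2]<.05)
    a=q[g]; print(nm,g.sum(),np.median(a,0)); t=a[a[:,2]>.021]; print(t.mean(0),np.median(t[:,2]),cv2.minAreaRect((t[:,:2]*1000).astype(np.float32)))
    cv2.imwrite(f'pics/c_{nm}.png',cv2.resize(im[w][:,:,::-1],None,fx=8,fy=8,interpolation=cv2.INTER_CUBIC))
E
```

```text
key [ 0.4495 -0.0645  0.0754]
lidc [0.5335 0.0156 0.076 ]
lidtl [0.4665 0.0134 0.0755]
lidtr [0.5759 0.0273 0.0729]
lidbr [ 0.5958 -0.1174  0.0743]
lidbl [ 0.4889 -0.1321  0.0759]
win [ 0.534  -0.0522  0.0739]
table [4.046e-01 9.820e-02 4.000e-04]
disp [ 0.4385 -0.0175  0.0703]
but [ 0.4526 -0.1126  0.0721]
penlo [ 0.3717 -0.0072  0.0153]
penhi [0.3657 0.1161 0.0138]
lidnear [ 0.4774 -0.0491  0.0761]
[0.00034443 0.07145482 0.07414167 0.07500578 0.07598447]
[  180   162   169   155 18254] ((506.8748779296875, -57.415748596191406), (169.50619506835938, 159.8877716064453), 8.549681663513184) 0.07433240595534285
key 407 [ 0.43937394 -0.06417871  0.07585045] ((448.4800109863281, -59.519073486328125), (45.27067947387695, 50.553955078125), 87.37742614746094)
scene 434 [0.45482933 0.28917209 0.02691459]
[0.45734684 0.2868526  0.02721292] 0.02746324599967605 ((458.791259765625, 285.32684326171875), (45.7121696472168, 57.24704360961914), 89.27103424072266)
side 544 [0.4525255  0.2899537  0.02546486]
[0.45455202 0.28589841 0.02590434] 0.02604275821758977 ((455.42041015625, 284.1083679199219), (56.65012741088867, 46.173526763916016), 0.671900749206543)
```

View pics/c_scene.png

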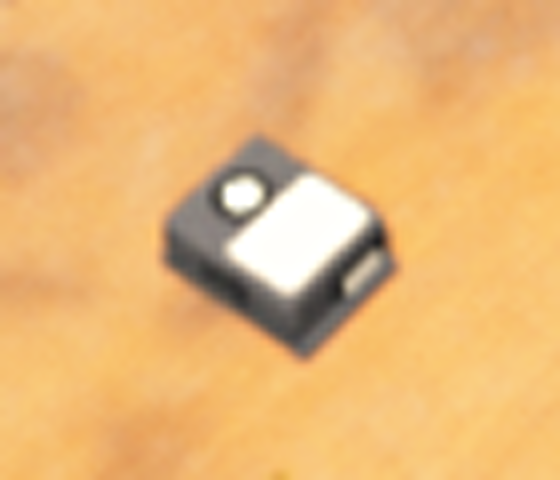

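View pics/c_side.png

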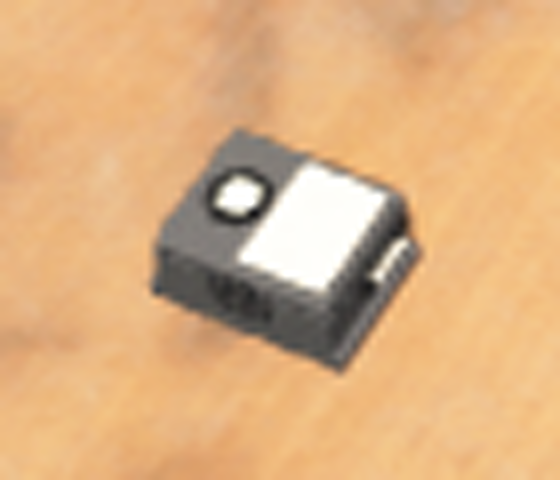

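```bash
python3 - <<'E'
from h import *
o=r.get_obs()
z=np.load('pics/wrist0.npz'); im,d=z['im'],z['d']
cv2.imwrite('pics/w_crop.png',cv2.resize(im[150:330,165:365][:,:,::-1],None,fx=4,fy=4*.83,interpolation=cv2.INTER_CUBIC))
# obstacles
for nm in ('scene','side'):
    z=np.load(f'pics/{nm}0.npz'); P=pts(nm,z['d']); g=(z['d']>0)&(P[...,0]>.35)&(P[...,0]<.95)&(P[...,1]>-.35)&(P[...,1]<.35)&(P[...,2]>.09)
    q=P[g]; 
    for zl in np.arange(.09,.5,.05):
        s=q[(q[:,2]>zl)&(q[:,2]<zl+.05)]
        h=np.unique(np.round(s[:,:2]/.03).astype(int),axis=0,return_counts=True)
        print(nm,round(zl,2),[(round(a*.03,2),round(b*.03,2)) for (a,b),c in zip(*h) if c>3])
E
```

```text
scene 0.09 [(np.float64(0.63), np.float64(-0.18)), (np.float64(0.66), np.float64(-0.33)), (np.float64(0.66), np.float64(-0.3)), (np.float64(0.66), np.float64(-0.18)), (np.float64(0.66), np.float64(-0.12)), (np.float64(0.69), np.float64(-0.18)), (np.float64(0.69), np.float64(-0.15)), (np.float64(0.69), np.float64(-0.12)), (np.float64(0.69), np.float64(-0.09)), (np.float64(0.72), np.float64(-0.18)), (np.float64(0.72), np.float64(-0.15)), (np.float64(0.72), np.float64(-0.12)), (np.float64(0.72), np.float64(-0.09)), (np.float64(0.75), np.float64(-0.18)), (np.float64(0.75), np.float64(0.06)), (np.float64(0.78), np.float64(-0.18)), (np.float64(0.78), np.float64(-0.09)), (np.float64(0.78), np.float64(-0.06)), (np.float64(0.81), np.float64(-0.18)), (np.float64(0.84), np.float64(-0.18)), (np.float64(0.84), np.float64(0.0)), (np.float64(0.84), np.float64(0.03)), (np.float64(0.87), np.float64(-0.18)), (np.float64(0.87), np.float64(-0.03)), (np.float64(0.87), np.float64(0.0)), (np.float64(0.87), np.float64(0.03)), (np.float64(0.9), np.float64(-0.15)), (np.float64(0.9), np.float64(-0.12)), (np.fl
[... 17270 characters left out ...]
)]
side 0.49 [(np.float64(0.36), np.float64(0.03)), (np.float64(0.36), np.float64(0.06)), (np.float64(0.39), np.float64(-0.06)), (np.float64(0.39), np.float64(-0.03)), (np.float64(0.39), np.float64(0.03)), (np.float64(0.39), np.float64(0.06)), (np.float64(0.42), np.float64(-0.03)), (np.float64(0.42), np.float64(0.0)), (np.float64(0.42), np.float64(0.03)), (np.float64(0.42), np.float64(0.06)), (np.float64(0.45), np.float64(-0.03)), (np.float64(0.45), np.float64(0.06)), (np.float64(0.48), np.float64(-0.03)), (np.float64(0.48), np.float64(0.0)), (np.float64(0.48), np.float64(0.06)), (np.float64(0.51), np.float64(0.06)), (np.float64(0.54), np.float64(0.06)), (np.float64(0.57), np.float64(0.06))]
```

View pics/w_crop.png

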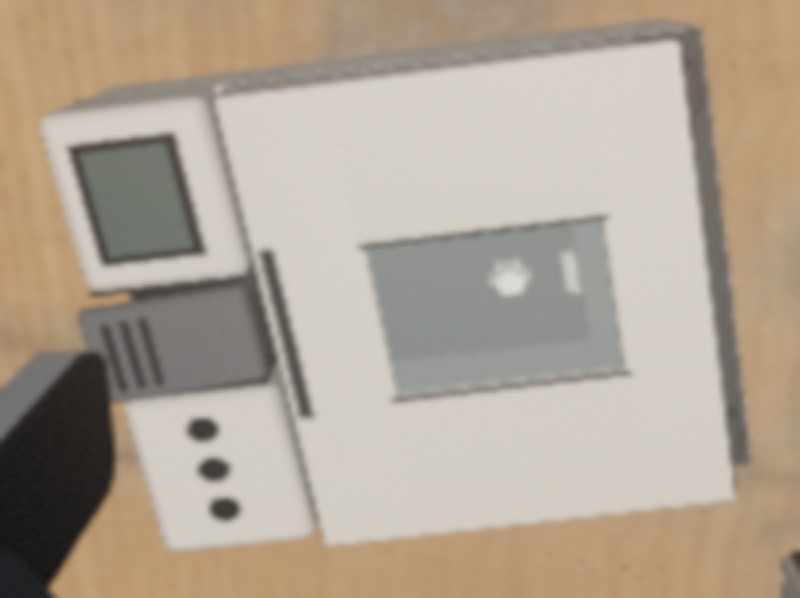

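```bash
cat >> h.py <<'E'
def ray(n,u,v,z,obs=None):
    m=eyes.camera_model(n); K=m['mtx']; c=np.array([(u-K[0,2])/K[0,0],(v-K[1,2])/K[1,1],1.])
    if 'R' in m:
        R=np.array(m['R']); o=-R.T@m['t']; dd=R.T@c
    else:
        T=np.array(m['T_tool_cam']); Rt=np.array(obs['tcp_rot']); o=Rt@T[:3,3]+obs['position']; dd=Rt@T[:3,:3]@c
    return o+dd*(z-o[2])/dd[2]
E
python3 - <<'E'
from h import *
o=r.get_obs()
def c(x,y,z): return ray('wrist',165+x/4,150+y/3.32,z,o).round(4)
print('key',[c(*p,.0755) for p in[(82,312),(112,403),(250,285),(275,378)]])
print('lid',[c(*p,.075) for p in[(217,95),(327,545),(683,40),(735,497)]])
z=np.load('pics/wrist0.npz');P=pts('wrist',z['d'],o)
for x,y in [(120,350),(170,345),(220,340),(260,330),(240,200),(280,450),(400,150),(450,480),(600,120),(680,450)]: print((x,y),P[int(150+y/3.32),165+x//4].round(4))
E
```

```text
key [array([ 0.4217, -0.054 ,  0.0755]), array([ 0.4272, -0.0864,  0.0755]), array([ 0.4673, -0.0446,  0.0755]), array([ 0.4726, -0.0772,  0.0755])]
lid [array([0.4618, 0.0168, 0.075 ]), array([ 0.4848, -0.1408,  0.075 ]), array([0.579 , 0.0335, 0.075 ]), array([ 0.6013, -0.1217,  0.075 ])]
(120, 350) [ 0.4316 -0.0659  0.0776]
(170, 345) [ 0.4439 -0.0648  0.0747]
(220, 340) [ 0.4577 -0.0644  0.0729]
(260, 330) [ 0.4673 -0.0642  0.0649]
(240, 200) [ 0.4662 -0.0159  0.0761]
(280, 450) [ 0.4719 -0.1062  0.07  ]
(400, 150) [ 5.079e-01 -2.000e-04  7.510e-02]
(450, 480) [ 0.5198 -0.1147  0.0749]
(600, 120) [0.5591 0.0091 0.0745]
(680, 450) [ 0.5848 -0.1034  0.0746]
```

Call:
apply_moves:
  steps:
    - [[0.01,-0.01,0.008],[-0.006,0,0]]
    - [[0.03,-0.025,0.02],[-0.014,0,0]]
    - [[0.05,-0.045,0.035],[-0.024,0,0]]
    - [[0.075,-0.06,0.048],[-0.034,0,0]]
    - [[0.095,-0.075,0.059],[-0.042,0,0]]
    - [[0.112,-0.084,0.065],[-0.047,0,0]]
    - [[0.122,-0.087,0.0675],[-0.047,0,0]]
    - [[0.128,-0.087,0.0675],[-0.047,0,0]]
    - [[0.13,-0.087,0.0675],[-0.047,0,0]]
    - [[0.13,-0.087,0.0675],[-0.047,0,0]]
  fingers: 1

```text
time_s: 1.15
position: [0.4386, -0.0672, 0.1017]
tcp_rot: [[0.001, 0.989, 0.147], [-0.0, 0.147, -0.989], [-1.0, 0.001, 0.0]]
force: [-0.4, -0.1, -0.6]
gripper_width: -0.005
```

```bash
python3 - <<'E'
from h import *
o=r.get_obs(); print(o)
snap('wrist','w1')
E
```

```text
{'time_s': 1.15, 'joints': array([-1.34905558e+01, -5.53780880e+00,  1.03697884e+02,  6.20591436e-03,
        8.17988687e+01, -2.19705781e+01]), 'dq': array([-0.0870788 , -0.48036621, -0.3329594 ,  0.03230004,  0.17270232,
       -0.16391098]), 'effort': array([-1.05808696e-01, -2.97595078e+01, -3.35567129e+01, -3.62635968e-03,
       -5.18427696e-02,  6.17188387e-03]), 'position': array([ 0.43861882, -0.06724868,  0.10170103]), 'tcp_rot': array([[ 7.21803300e-04,  9.89069359e-01,  1.47449251e-01],
       [-6.29159344e-05,  1.47449334e-01, -9.89069608e-01],
       [-9.99999738e-01,  7.04636800e-04,  1.68657639e-04]]), 'force': array([-0.37572904, -0.09227002, -0.5530153 ]), 'torque': array([ 0.00292654, -0.00609753, -0.00145542]), 'gripper_width': -0.004921609082481542}
```

View pics/w1.png

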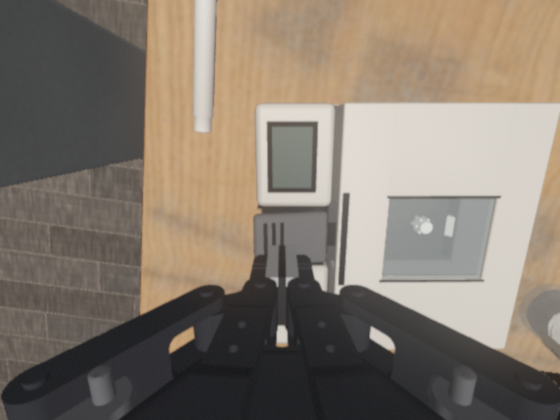

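Call:
apply_moves:
  steps:
    - [[0.003,0,0],[0,0,0]]
    - [[0.006,0,0],[0,0,0]]
    - [[0.009,0,0],[0,0,0]]
    - [[0.012,0,0],[0,0,0]]
    - [[0.014,0,0],[0,0,0]]
    - [[0.016,0,0],[0,0,0]]
    - [[0.018,0,0],[0,0,0]]
    - [[0.019,0,0],[0,0,0]]
    - [[0.02,0,0],[0,0,0]]
    - [[0.02,0,0],[0,0,0]]

```text
time_s: 2.2
position: [0.438, -0.0675, 0.0812]
tcp_rot: [[-0.0, 0.989, 0.147], [0.0, 0.147, -0.989], [-1.0, -0.0, -0.0]]
force: [0.2, -0.3, -0.9]
gripper_width: 0.007
```

Call:
apply_moves:
  steps:
    - [[0.0005,0,0],[0,0,0]]
    - [[0.001,0,0],[0,0,0]]
    - [[0.0015,0,0],[0,0,0]]
    - [[0.002,0,0],[0,0,0]]
    - [[0.0025,0,0],[0,0,0]]
    - [[0.003,0,0],[0,0,0]]
    - [[0.0035,0,0],[0,0,0]]
    - [[0.004,0,0],[0,0,0]]
    - [[0.004,0,0],[0,0,0]]
    - [[0.004,0,0],[0,0,0]]

```text
time_s: 3.2
position: [0.438, -0.0675, 0.0773]
tcp_rot: [[0.0, 0.989, 0.147], [0.0, 0.147, -0.989], [-1.0, 0.0, 0.0]]
force: [-0.2, 0.5, -0.1]
gripper_width: -0.004
```

Call:
apply_moves:
  steps:
    - [[0.0003,0,0],[0,0,0]]
    - [[0.0006,0,0],[0,0,0]]
    - [[0.0009,0,0],[0,0,0]]
    - [[0.0012,0,0],[0,0,0]]
    - [[0.0015,0,0],[0,0,0]]
    - [[0.0018,0,0],[0,0,0]]
    - [[0.002,0,0],[0,0,0]]
    - [[0.0025,0,0],[0,0,0]]
    - [[0.0025,0,0],[0,0,0]]
    - [[0.0025,0,0],[0,0,0]]

```text
time_s: 4.2
position: [0.438, -0.0676, 0.075]
tcp_rot: [[0.0, 0.989, 0.147], [-0.0, 0.147, -0.989], [-1.0, 0.0, 0.0]]
force: [-2.4, -1.1, 4.9]
gripper_width: -0.005
```

Call:
apply_moves:
  steps:
    - [[0.0004,0,0],[0,0,0]]
    - [[0.0008,0,0],[0,0,0]]
    - [[0.0012,0,0],[0,0,0]]
    - [[0.0016,0,0],[0,0,0]]
    - [[0.002,0,0],[0,0,0]]
    - [[0.0024,0,0],[0,0,0]]
    - [[0.0028,0,0],[0,0,0]]
    - [[0.003,0,0],[0,0,0]]
    - [[0.003,0,0],[0,0,0]]
    - [[0.003,0,0],[0,0,0]]

```text
time_s: 5.2
position: [0.4379, -0.0677, 0.0721]
tcp_rot: [[-0.0, 0.989, 0.147], [-0.0, 0.147, -0.989], [-1.0, -0.0, 0.0]]
force: [-4.1, 0.1, 6.5]
gripper_width: -0.005
```

```bash
python3 - <<'E'
from h import *
o=r.get_obs(); print(o['force'],o['position'])
snap('wrist','w2')
E
```

```text
[-4.07002222  0.13751247  6.46656805] [ 0.43791265 -0.06768271  0.07214593]
```

View pics/w2.png

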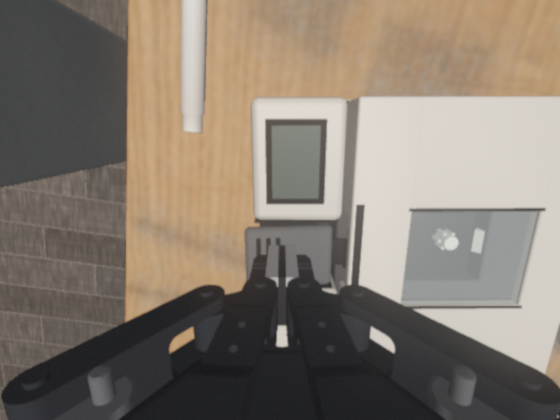

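Call:
apply_moves:
  steps:
    - [[0,-0.001,0],[0,0,0]]
    - [[0,-0.002,0],[0,0,0]]
    - [[0.0003,-0.003,0],[0,0,0]]
    - [[0.0006,-0.0033,0],[0,0,0]]
    - [[0.0009,-0.0036,0],[0,0,0]]
    - [[0.0012,-0.0039,0],[0,0,0]]
    - [[0.0014,-0.0041,0],[0,0,0]]
    - [[0.0015,-0.0042,0],[0,0,0]]
    - [[0.0015,-0.0042,0],[0,0,0]]
    - [[0.0015,-0.0042,0],[0,0,0]]

```text
time_s: 6.25
position: [0.4339, -0.0681, 0.0703]
tcp_rot: [[0.0, 0.989, 0.147], [0.0, 0.147, -0.989], [-1.0, 0.0, 0.0]]
force: [2.5, 0.1, 1.2]
gripper_width: -0.0
```

```bash
python3 - <<'E'
from h import *
o=r.get_obs(); print(o['force'],o['position'])
a,_=snap('wrist','w3'); b=np.load('pics/w2.npz')['im']; print(np.abs(a.astype(int)-b)[100:300,360:].mean())
E
```

```text
[2.51387515 0.14303104 1.19075154] [ 0.4338732  -0.06808154  0.07031343]
9.911558333333334
```

View pics/w3.png

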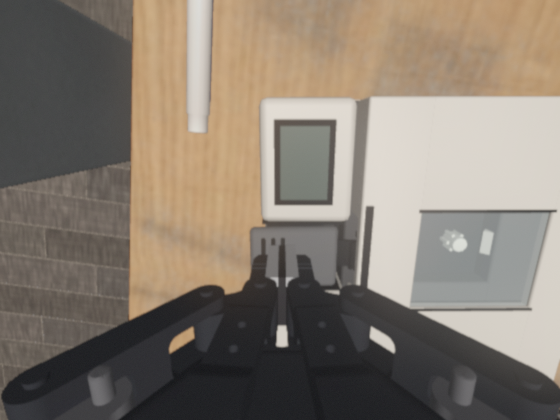

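Call:
apply_moves:
  steps:
    - [[0.0002,0,0],[0,0,0]]
    - [[0.0004,0,0],[0,0,0]]
    - [[0.0006,0,0],[0,0,0]]
    - [[0.0008,0,0],[0,0,0]]
    - [[0.001,0,0],[0,0,0]]
    - [[0.0012,0,0],[0,0,0]]
    - [[0.0012,0,0],[0,0,0]]
    - [[0.0012,0,0],[0,0,0]]
    - [[0.0012,0,0],[0,0,0]]
    - [[0.0012,0,0],[0,0,0]]

```text
time_s: 7.3
position: [0.4335, -0.0682, 0.0691]
tcp_rot: [[-0.001, 0.989, 0.147], [-0.0, 0.147, -0.989], [-1.0, -0.001, -0.0]]
force: [-3.2, 0.3, 6.0]
gripper_width: -0.003
```

```bash
python3 - <<'E'
from h import *
o=r.get_obs(); print(o['force'],o['position'])
a,_=snap('wrist','w4'); b=np.load('pics/w3.npz')['im']; print(np.abs(a.astype(int)-b)[100:300,360:].mean())
E
```

```text
[-3.2039952   0.29772911  5.97886745] [ 0.43345778 -0.06817193  0.06913914]
86.56133333333334
```

Call:
apply_moves:
  steps:
    - [[-0.003,0,0],[0,0,0]]
    - [[-0.008,0,0],[0,0,0]]
    - [[-0.015,0,0],[0,0,0]]
    - [[-0.025,0,0],[0,0,0]]
    - [[-0.045,-0.005,0],[0,0,0]]
    - [[-0.07,-0.01,0],[0,0,0]]
    - [[-0.1,-0.015,0],[0,0,0]]
    - [[-0.13,-0.02,0],[0,0,0]]
    - [[-0.15,-0.02,0],[0,0,0]]
    - [[-0.16,-0.02,0],[0,0,0]]
  fingers: 0

```text
time_s: 8.35
position: [0.4145, -0.0712, 0.2318]
tcp_rot: [[0.004, 0.989, 0.147], [-0.001, 0.147, -0.989], [-1.0, 0.004, 0.002]]
force: [-0.2, -0.4, -0.5]
gripper_width: 0.997
```

```bash
python3 - <<'E'
from h import *
o=r.get_obs(); print(o['force'],o['position'])
snap('wrist','w5');snap('side','s5')
E
```

```text
[-0.15761124 -0.44601952 -0.46417758] [ 0.41452014 -0.07117108  0.23184448]
```

View pics/w4.png

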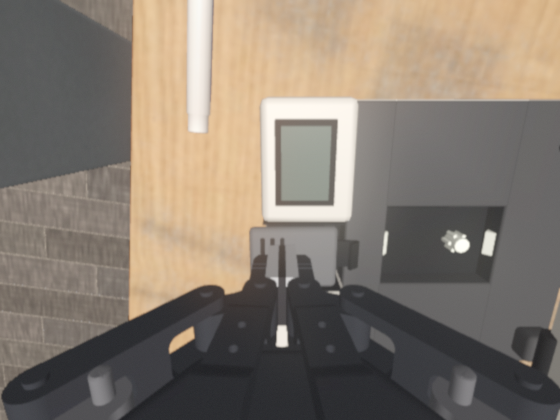

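View pics/w5.png

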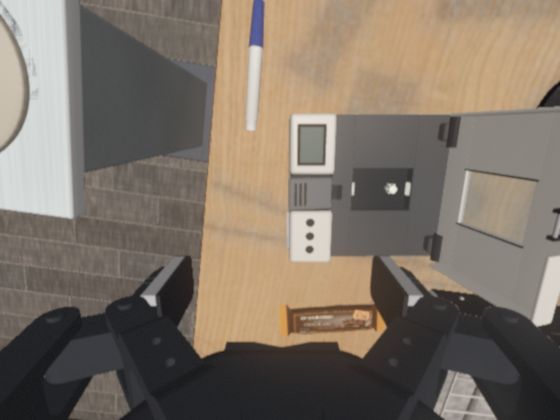

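View pics/s5.png

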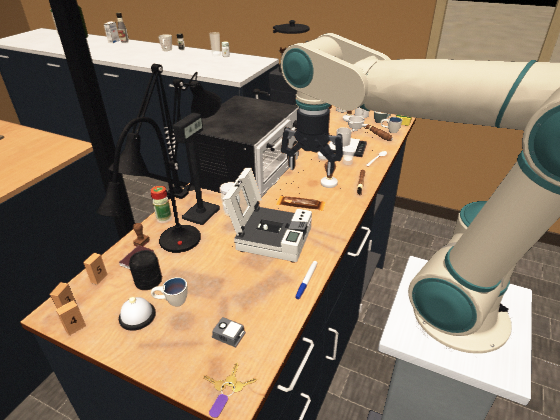

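```bash
python3 - <<'E'
from h import *
for n,b in (('w4',(340,90,560,300)),('w5',(325,105,455,265))):
    im=np.load(f'pics/{n}.npz')['im']; x0,y0,x1,y1=b; c=im[y0:y1,x0:x1]
    c=np.clip(c.astype(float)*2.5,0,255).astype(np.uint8); f=780//max(c.shape[1],1)
    cv2.imwrite(f'pics/{n}c.png',cv2.resize(c[:,:,::-1],None,fx=min(f,600//c.shape[0]),fy=min(f,600//c.shape[0]),interpolation=cv2.INTER_CUBIC)); print(min(f,600//c.shape[0]))
E
```

```text
2
3
```

View pics/w4c.png

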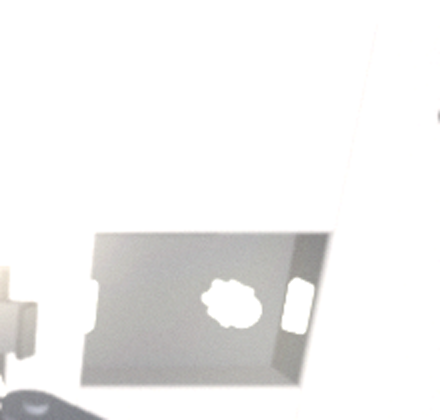

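View pics/w5c.png

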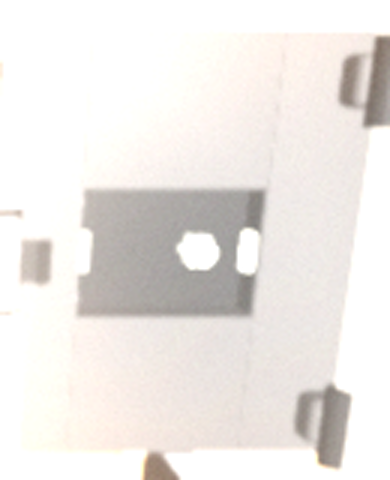

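```bash
cat > bay.py <<'E'
from h import *
R=np.array([[0,.989,.147],[0,.147,-.989],[-1.,0,0]])
R4=np.array([[-.001,.989,.147],[0,.147,-.989],[-1,-.001,0]]);R5=np.array([[.004,.989,.147],[-.001,.147,-.989],[-1,.004,.002]])
o4=dict(position=[.43346,-.06817,.06914],tcp_rot=R4);o5=dict(position=[.41452,-.07117,.23184],tcp_rot=R5)
for o,p in((o4,[(387.5,206.5),(505.5,206),(380.5,283),(491,283)]),(o5,[(353.7,167.7),(414,167.7),(351,210.3),(409,210.3)])):
    q=np.array([ray('wrist',u,v,.053,o) for u,v in p]); c=q.mean(0)
    print(c,'dx',np.linalg.norm(q[1]-q[0]),np.linalg.norm(q[3]-q[2]),'dy',np.linalg.norm(q[0]-q[2]),np.linalg.norm(q[1]-q[3]), 'yaw',[np.degrees(np.arctan2(*(b-a)[1::-1])) for a,b in((q[0],q[1]),(q[2],q[3]))],[np.degrees(np.arctan2(-(a-b)[0],(a-b)[1])) for a,b in((q[0],q[2]),(q[1],q[3]))])
P=pts('wrist',np.load('pics/w5.npz')['d'],o5)
for u,v in[(395,140),(395,235),(340,150),(380,180),(312,190),(425,190)]:print(P[v,u].round(4))
E
python3 bay.py
```

```text
[ 0.5240172  -0.05395634  0.053     ] dx 0.06502535488572166 0.06557118986936708 dy 0.04701165058407661 0.047257616289262776 yaw [np.float64(8.75192091303402), np.float64(8.540216741780302)] [np.float64(8.808723013410779), np.float64(9.469681240846866)]
[ 0.52467379 -0.05419714  0.053     ] dx 0.06526293041022964 0.06526856615874659 dy 0.04779699577459254 0.04782287009279218 yaw [np.float64(8.445798973753691), np.float64(8.4230938487182)] [np.float64(8.54200557680094), np.float64(8.548699490799068)]
[ 5.259e-01 -4.000e-04  5.280e-02]
[ 0.5527 -0.1044  0.0519]
[ 0.4706 -0.0191  0.0523]
[ 0.5251 -0.0459  0.0391]
[ 0.4455 -0.062   0.0751]
[ 0.5722 -0.0479  0.0525]
```

Call:
apply_moves:
  steps:
    - [[0,0.005,-0.02],[-0.03,0,0]]
    - [[0,0.015,-0.06],[-0.077,0,0]]
    - [[0.005,0.028,-0.105],[-0.124,0,0]]
    - [[0.01,0.04,-0.15],[-0.171,0,0]]
    - [[0.02,0.052,-0.195],[-0.218,0,0]]
    - [[0.03,0.064,-0.24],[-0.265,0,0]]
    - [[0.04,0.075,-0.28],[-0.312,0,0]]
    - [[0.05,0.083,-0.312],[-0.359,0,0]]
    - [[0.058,0.09,-0.335],[-0.406,0,0]]
    - [[0.062,0.0925,-0.347],[-0.453,0,0]]
  fingers: 0

```text
time_s: 9.45
position: [0.4533, 0.2873, 0.164]
tcp_rot: [[-0.004, -0.008, 1.0], [-0.002, 1.0, 0.008], [-1.0, -0.002, -0.004]]
force: [-0.9, -0.1, -0.1]
gripper_width: 1.003
```

Call:
apply_moves:
  steps:
    - [[0,0,0],[0,0,0]]
    - [[0,0,0],[0,0,0]]
    - [[0,0,0],[0,0,0]]
    - [[0,0,0],[0,0,0]]
    - [[0,0,0],[0,0,0]]
    - [[0,0,0],[0,0,0]]
    - [[0,0,0],[0,0,0]]
    - [[0,0,0],[0,0,0]]
    - [[0,0,0],[0,0,0]]
    - [[0,0,0],[0,0,0]]

```text
time_s: 10.45
position: [0.4545, 0.2858, 0.1671]
tcp_rot: [[0.0, 0.0, 1.0], [0.0, 1.0, -0.0], [-1.0, 0.0, 0.0]]
force: [0.3, 0.1, 0.9]
gripper_width: 0.998
```

```bash
python3 - <<'E'
from h import *
o=r.get_obs(); print(o['force'],o['position'],o['tcp_rot'],o['joints'])
im,d=snap('wrist','w6')
P=pts('wrist',d,o)
g=(P[...,2]>.018)&(P[...,2]<.034)&(np.hypot(P[...,0]-.456,P[...,1]-.2855)<.05)
q=P[g]; print(g.sum(),np.median(q[:,2]),cv2.minAreaRect((q[:,:2]*1000).astype(np.float32)))
v,u=np.nonzero(g); print(u.min(),u.max(),v.min(),v.max())
c=im[v.min()-15:v.max()+15,u.min()-15:u.max()+15]; print(u.min()-15,v.min()-15); cv2.imwrite('pics/w6c.png',cv2.resize(c[:,:,::-1],None,fx=5,fy=5,interpolation=cv2.INTER_CUBIC))
E
```

```text
[0.31178535 0.11516841 0.87994726] [0.45451403 0.28580793 0.16712034] [[ 7.14291089e-05  2.56333178e-05  9.99999997e-01]
 [ 3.20266478e-06  1.00000000e+00 -2.56335466e-05]
 [-9.99999997e-01  3.20449575e-06  7.14290268e-05]] [ 2.82225960e+01  6.53074472e+00  8.38493851e+01 -1.77373271e-03
  8.96161773e+01 -6.17759235e+01]
2485 0.02631155322309703 ((458.42791748046875, 281.96563720703125), (55.461429595947266, 44.406978607177734), 0.12744897603988647)
257 301 174 229
242 159
```

View pics/w6.png

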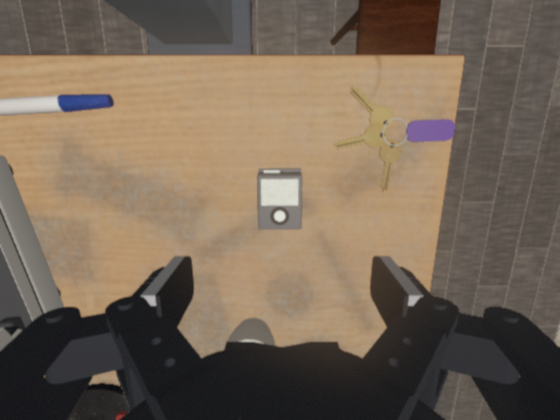

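View pics/w6c.png

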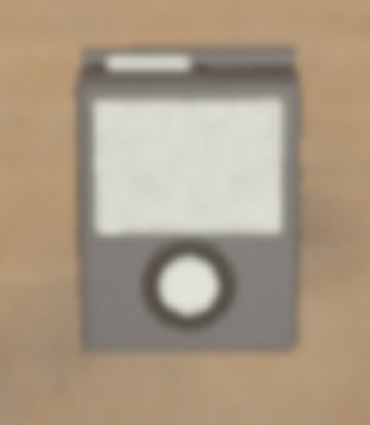

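Call:
apply_moves:
  steps:
    - [[0.01,-0.001,0.001],[0,0,0]]
    - [[0.03,-0.002,0.002],[0,0,0]]
    - [[0.055,-0.003,0.0035],[0,0,0]]
    - [[0.08,-0.003,0.0035],[0,0,0]]
    - [[0.105,-0.003,0.0035],[0,0,0]]
    - [[0.125,-0.003,0.0035],[0,0,0]]
    - [[0.14,-0.003,0.0035],[0,0,0]]
    - [[0.15,-0.003,0.0035],[0,0,0]]
    - [[0.157,-0.003,0.0035],[0,0,0]]
    - [[0.157,-0.003,0.0035],[0,0,0]]

```text
time_s: 11.5
position: [0.4579, 0.2826, 0.0095]
tcp_rot: [[-0.001, 0.0, 1.0], [-0.0, 1.0, -0.0], [-1.0, -0.0, -0.001]]
force: [-0.2, 0.2, 0.2]
gripper_width: 0.998
```

```bash
python3 - <<'E'
from h import *
o=r.get_obs(); print(o['force'],o['position'])
snap('wrist','w7')
E
```

```text
[-0.23589358  0.15093836  0.24712643] [0.45785364 0.28264913 0.00951882]
```

View pics/w7.png

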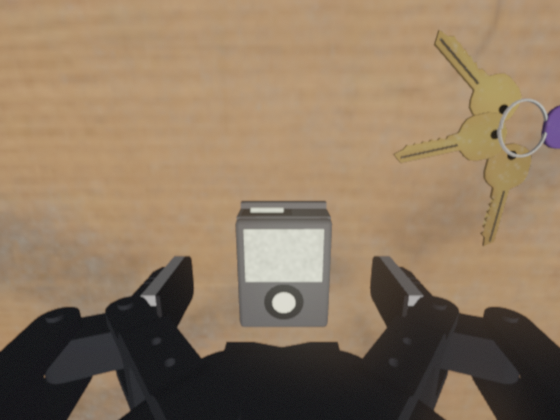

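Cassette centred between the jaws. Close.

Call:
apply_moves:
  steps:
    - [[0,0,0],[0,0,0]]
    - [[0,0,0],[0,0,0]]
    - [[0,0,0],[0,0,0]]
    - [[0,0,0],[0,0,0]]
    - [[0,0,0],[0,0,0]]
    - [[0,0,0],[0,0,0]]
    - [[0,0,0],[0,0,0]]
    - [[0,0,0],[0,0,0]]
    - [[0,0,0],[0,0,0]]
    - [[0,0,0],[0,0,0]]
  fingers: 1

```text
time_s: 12.55
position: [0.4586, 0.2831, 0.0111]
tcp_rot: [[0.002, -0.0, 1.0], [0.001, 1.0, 0.0], [-1.0, 0.001, 0.002]]
force: [-0.8, -0.5, 5.3]
gripper_width: 0.499
```

```bash
python3 - <<'E'
from h import *
o=r.get_obs(); print(o['force'],o['position'])
snap('wrist','w8')
E
```

```text
[-0.82006086 -0.46925841  5.27068084] [0.45864192 0.28309868 0.01106071]
```

View pics/w8.png

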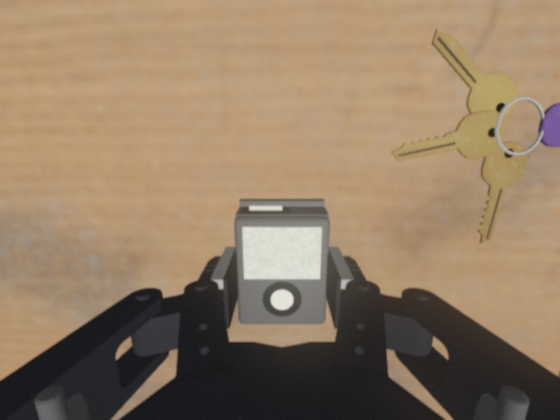

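Call:
apply_moves:
  steps:
    - [[-0.005,0,0],[0,0,0]]
    - [[-0.02,0,0],[0,0,0]]
    - [[-0.045,0,0],[0,0,0]]
    - [[-0.08,-0.005,0],[0,0,0]]
    - [[-0.115,-0.02,0.01],[0,0,0]]
    - [[-0.15,-0.045,0.02],[-0.01,0,0]]
    - [[-0.185,-0.075,0.035],[-0.02,0,0]]
    - [[-0.21,-0.11,0.05],[-0.03,0,0]]
    - [[-0.225,-0.15,0.06],[-0.04,0,0]]
    - [[-0.235,-0.19,0.07],[-0.048,0,0]]

```text
time_s: 13.6
position: [0.5283, 0.0914, 0.2479]
tcp_rot: [[0.003, -0.152, 0.988], [0.0, 0.988, 0.152], [-1.0, -0.0, 0.003]]
force: [0.3, 0.2, -0.5]
gripper_width: 0.498
```

```bash
python3 - <<'E'
from h import *
o=r.get_obs(); print(o['time_s'],o['force'],o['position'],o['tcp_rot'],o['joints'],o['gripper_width'])
E
```

```text
13.6 [ 0.26765785  0.16956978 -0.45200501] [0.52832994 0.09137821 0.24787941] [[ 2.96145594e-03 -1.51878657e-01  9.88394710e-01]
 [ 3.17506163e-04  9.88399138e-01  1.51878386e-01]
 [-9.99995564e-01 -1.35959736e-04  2.97532290e-03]] [ 5.86594796e+00  4.46439150e+00  7.68392418e+01  7.63528825e-04
  9.85257168e+01 -9.28697626e+01] 0.49817809929671086
```

Call:
apply_moves:
  steps:
    - [[0,-0.03,0.002],[0,0,0]]
    - [[0,-0.06,0.004],[0,0,0]]
    - [[0,-0.09,0.006],[0,0,0]]
    - [[0,-0.115,0.008],[0,0,0]]
    - [[0,-0.132,0.009],[0,0,0]]
    - [[0,-0.14,0.01],[0,0,0]]
    - [[0,-0.143,0.01],[0,0,0]]
    - [[0,-0.143,0.01],[0,0,0]]
    - [[0,-0.143,0.01],[0,0,0]]
    - [[0,-0.143,0.01],[0,0,0]]

```text
time_s: 14.6
position: [0.5593, -0.0463, 0.2452]
tcp_rot: [[0.0, -0.151, 0.988], [0.0, 0.988, 0.151], [-1.0, 0.0, 0.0]]
force: [0.2, 0.4, -1.2]
gripper_width: 0.498
```

```bash
python3 - <<'E'
from h import *
import pickle
o=r.get_obs(); print(o['time_s'],o['force'],o['position'],o['tcp_rot']); pickle.dump(o,open('o9.pkl','wb'))
im,d=snap('wrist','w9')
x0,y0,x1,y1=215,110,355,340
c=np.clip(im[y0:y1,x0:x1].astype(float)*1.8,0,255).astype(np.uint8)
cv2.imwrite('pics/w9c.png',cv2.resize(c[:,:,::-1],None,fx=2.6,fy=2.6,interpolation=cv2.INTER_CUBIC))
c=np.clip(im[115:225,215:355].astype(float)*1.8,0,255).astype(np.uint8)
cv2.imwrite('pics/w9b.png',cv2.resize(c[:,:,::-1],None,fx=5,fy=5,interpolation=cv2.INTER_CUBIC))
E
```

```text
14.6 [ 0.17944996  0.40483904 -1.16329988] [ 0.5593428  -0.0462592   0.24522978] [[ 1.86133341e-04 -1.51372083e-01  9.88476837e-01]
 [ 1.29568199e-04  9.88476850e-01  1.51372060e-01]
 [-9.99999974e-01  9.98997759e-05  2.03601506e-04]]
```

View pics/w9.png

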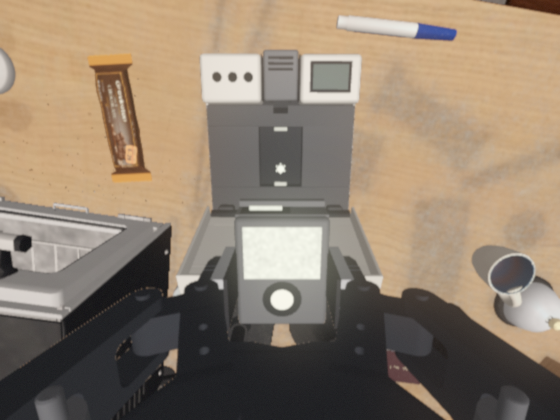

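View pics/w9b.png

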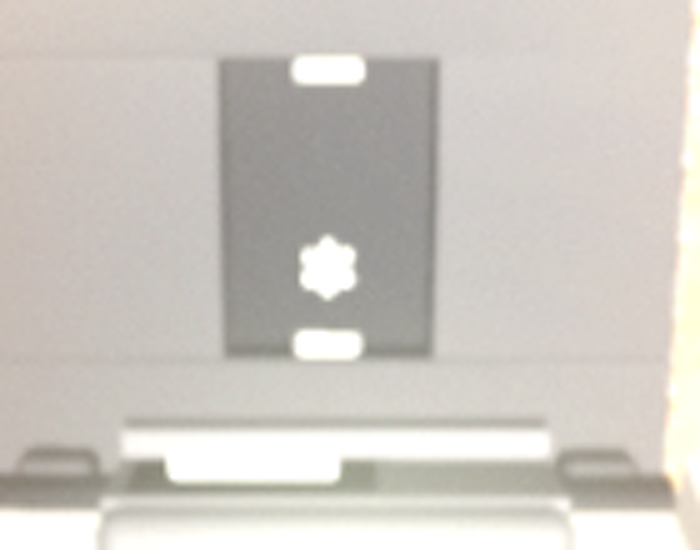

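```bash
python3 - <<'E'
from h import *
import pickle
o=pickle.load(open('o9.pkl','rb'))
q=np.array([ray('wrist',215+x/5,115+y/5,.053,o) for x,y in[(219,58),(439,58),(225,356),(433,356)]]); c=q.mean(0); print('bay',c,np.linalg.norm(q[0]-q[1]),np.linalg.norm(q[0]-q[2]),np.linalg.norm(q[2]-q[3]))
print('front/back mids',(q[0]+q[1])/2,(q[2]+q[3])/2)
d=np.load('pics/w9.npz')['d']; P=(pts('wrist',d,o)-o['position'])@o['tcp_rot']  # tool coords
v,u=np.indices(d.shape); g=(u>225)&(u<340)&(v>195)&(v<330)&(d>0)
t=P[g]; 
for a in(P[235,260],P[250,300],P[270,282],P[300,260],P[315,300],P[208,245],P[305,245],P[230,245]): print(a.round(4))
g2=g&(u>236)&(u<330)&(v>216)&(P[...,0]<.01)&(np.abs(P[...,1])<.03)
t=P[g2]; print(np.median(t[:,0]),cv2.minAreaRect((t[:,1:]*1000).astype(np.float32)))
A=np.c_[t[:,1:],np.ones(len(t))]; print(np.linalg.lstsq(A,t[:,0],rcond=None)[0])
im=np.load('pics/w9.npz')['im'][190:335,220:345]; cv2.imwrite('pics/w9d.png',cv2.resize(np.clip(im[:,:,::-1]*1.3,0,255).astype(np.uint8),None,fx=4,fy=4,interpolation=cv2.INTER_CUBIC))
E
```

```text
bay [ 0.52414403 -0.0538188   0.053     ] 0.047776547856387054 0.06565315913809076 0.0475987265680376
front/back mids [ 0.49169273 -0.05877157  0.053     ] [ 0.55659532 -0.04886604  0.053     ]
[-0.0151 -0.0111 -0.0198]
[-0.0162  0.0071 -0.0129]
[-0.0163 -0.0011 -0.0028]
[-0.0147 -0.0118  0.014 ]
[-0.015   0.0078  0.0222]
[ 0.0022 -0.0198 -0.0279]
[-0.0149 -0.0192  0.0166]
[-0.0154 -0.0179 -0.0223]
-0.01520244767383398 ((-0.59869384765625, -0.08114051818847656), (45.36640548706055, 55.92237854003906), 0.20834819972515106)
[-0.00918441 -0.00237907 -0.01525011]
```

View pics/w9d.png

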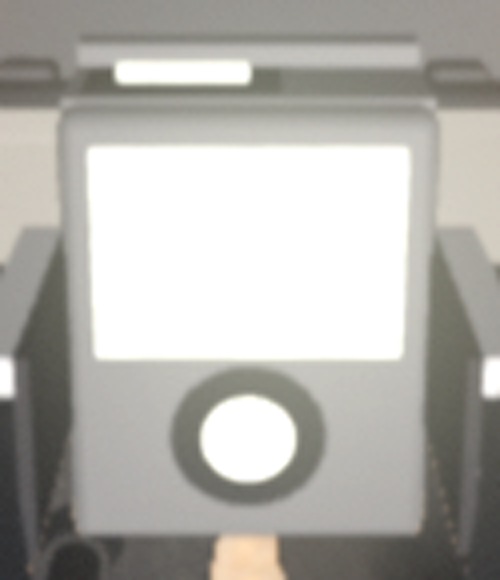

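Call:
apply_moves:
  steps:
    - [[0,0,-0.006],[0,0,0]]
    - [[0.005,-0.001,-0.018],[0,0,0]]
    - [[0.015,-0.002,-0.028],[0,0,0]]
    - [[0.03,-0.002,-0.034],[0,0,0]]
    - [[0.055,-0.002,-0.036],[0,0,0]]
    - [[0.085,-0.002,-0.036],[0,0,0]]
    - [[0.115,-0.002,-0.036],[0,0,0]]
    - [[0.135,-0.002,-0.036],[0,0,0]]
    - [[0.145,-0.002,-0.036],[0,0,0]]
    - [[0.145,-0.002,-0.036],[0,0,0]]

```text
time_s: 15.65
position: [0.5233, -0.0543, 0.099]
tcp_rot: [[-0.002, -0.15, 0.989], [0.0, 0.989, 0.15], [-1.0, 0.001, -0.002]]
force: [0.1, 0.8, -0.4]
gripper_width: 0.495
```

Call:
apply_moves:
  steps:
    - [[0.004,0,0],[0,0,0]]
    - [[0.008,0,0],[0,0,0]]
    - [[0.012,0,0],[0,0,0]]
    - [[0.016,0,0],[0,0,0]]
    - [[0.019,0,0],[0,0,0]]
    - [[0.022,0,0],[0,0,0]]
    - [[0.024,0,0],[0,0,0]]
    - [[0.026,0,0],[0,0,0]]
    - [[0.026,0,0],[0,0,0]]
    - [[0.026,0,0],[0,0,0]]

```text
time_s: 16.65
position: [0.5242, -0.0545, 0.0742]
tcp_rot: [[0.0, -0.15, 0.989], [-0.0, 0.989, 0.15], [-1.0, -0.0, 0.0]]
force: [-0.4, 0.4, -0.1]
gripper_width: 0.495
```

```bash
python3 - <<'E'
from h import *
o=r.get_obs(); print(o['time_s'],o['force'],o['position'],o['tcp_rot'])
im,d=snap('wrist','w10')
E
```

```text
16.65 [-0.44142578  0.36878685 -0.13921342] [ 0.52418331 -0.05447598  0.07419315] [[ 2.29817205e-04 -1.50232689e-01  9.88650639e-01]
 [-3.79009923e-05  9.88650663e-01  1.50232702e-01]
 [-9.99999973e-01 -7.19968999e-05  2.21514964e-04]]
```

View pics/w10.png

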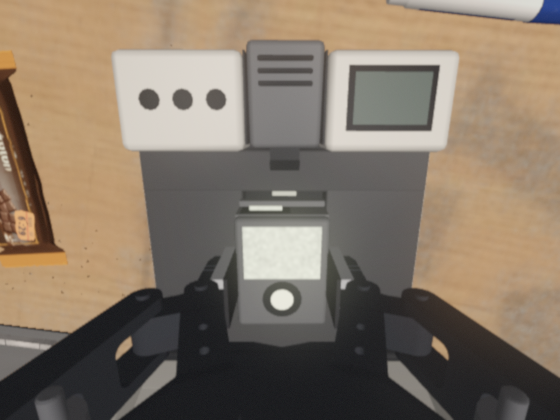

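```bash
python3 - <<'E'
from h import *
im=np.load('pics/w10.npz')['im'][175:225,215:350]; cv2.imwrite('pics/w10c.png',cv2.resize(np.clip(im[:,:,::-1]*2.,0,255).astype(np.uint8),None,fx=5.9,fy=5.9,interpolation=cv2.INTER_CUBIC))
E
```

```text
(no output)
```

View pics/w10c.png

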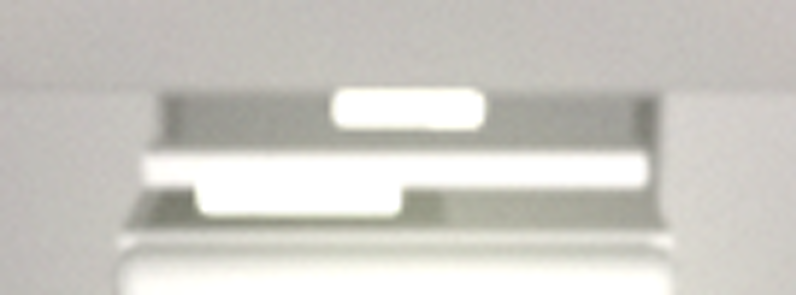

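```bash
python3 - <<'E'
from h import *
import pickle
o=pickle.load(open('o9.pkl','rb')); R=o['tcp_rot']
for u,v in [(258.8,126.6),(302.8,126.6),(280.8,126.6),(280.8,186.2)]:
    p=ray('wrist',u,v,.053,o); print(p,(p-o['position'])@R)
print(eyes.camera_model('wrist')['T_tool_cam'],R)
o=r.get_obs();R=o['tcp_rot']
for u,v,z in [(215+163/5.9,190.5,.053),(215+660/5.9,190.5,.053),(215+143/5.9,204,.0684),(215+648/5.9,204,.0684),(215+120/5.9,217,.089),(215+672/5.9,217,.089)]:
    p=ray('wrist',u,v,z,o); print(p,((p-o['position'])@R).round(4))
E
```

```text
[ 0.49531477 -0.08238353  0.053     ] [ 0.19221318 -0.02603522 -0.06879758]
[ 0.48807337 -0.035159    0.053     ] [ 0.19221795  0.02174129 -0.06880707]
[ 0.49169412 -0.05877161  0.053     ] [ 0.19221556 -0.00214732 -0.06880232]
[ 0.55659665 -0.04886608  0.053     ] [ 0.19222893 -0.00218036 -0.00314826]
[[-1.07243356e-04 -2.63881881e-01  9.64554997e-01 -1.42792994e-01]
 [ 9.99999975e-01  1.61853556e-04  1.55463997e-04 -1.32730330e-03]
 [-1.97140788e-04  9.64554989e-01  2.63881857e-01 -6.65124783e-02]
 [ 0.00000000e+00  0.00000000e+00  0.00000000e+00  1.00000000e+00]] [[ 1.86133341e-04 -1.51372083e-01  9.88476837e-01]
 [ 1.29568199e-04  9.88476850e-01  1.51372060e-01]
 [-9.99999974e-01  9.98997759e-05  2.03601506e-04]]
[ 0.49507247 -0.08240899  0.053     ] [ 0.0213 -0.0232 -0.033 ]
[ 0.48794377 -0.03556677  0.053     ] [ 0.0213  0.0242 -0.033 ]
[ 0.49896411 -0.08175361  0.0684    ] [ 0.0059 -0.0232 -0.0291]
[ 0.49231938 -0.03809159  0.0684    ] [ 0.0059  0.021  -0.0291]
[ 0.49963175 -0.08059215  0.089     ] [-0.0147 -0.0221 -0.0282]
[ 0.49329966 -0.03898456  0.089     ] [-0.0147  0.02   -0.0282]
```

Call:
apply_moves:
  steps:
    - [[0,0.0008,0],[0,0,0]]
    - [[0,0.0015,-0.0004],[0,0,0]]
    - [[0.002,0.0015,-0.0004],[0,0,0]]
    - [[0.004,0.0015,-0.0004],[0,0,0]]
    - [[0.006,0.0015,-0.0004],[0,0,0]]
    - [[0.008,0.0015,-0.0004],[0,0,0]]
    - [[0.009,0.0015,-0.0004],[0,0,0]]
    - [[0.01,0.0015,-0.0004],[0,0,0]]
    - [[0.01,0.0015,-0.0004],[0,0,0]]
    - [[0.01,0.0015,-0.0004],[0,0,0]]

```text
time_s: 17.7
position: [0.5235, -0.053, 0.0642]
tcp_rot: [[0.0, -0.15, 0.989], [-0.0, 0.989, 0.15], [-1.0, -0.0, 0.0]]
force: [-1.0, 0.1, -0.9]
gripper_width: 0.498
```

```bash
python3 - <<'E'
from h import *
o=r.get_obs(); print(o['time_s'],o['force'],o['position'])
im,d=snap('wrist','w11')
im=im[175:225,215:350]; cv2.imwrite('pics/w11c.png',cv2.resize(np.clip(im[:,:,::-1]*2.,0,255).astype(np.uint8),None,fx=5.9,fy=5.9,interpolation=cv2.INTER_CUBIC))
E
```

```text
17.7 [-0.97594736  0.11409143 -0.86025671] [ 0.52352747 -0.05304602  0.06415914]
```

View pics/w11c.png

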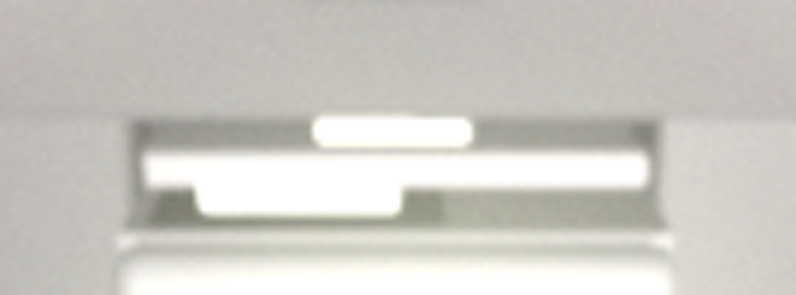

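Call:
apply_moves:
  steps:
    - [[0.0007,0,0],[0,0,0]]
    - [[0.0014,0,0],[0,0,0]]
    - [[0.002,0,0],[0,0,0]]
    - [[0.0026,0,0],[0,0,0]]
    - [[0.0032,0,0],[0,0,0]]
    - [[0.0036,0,0],[0,0,0]]
    - [[0.004,0,0],[0,0,0]]
    - [[0.0043,0,0],[0,0,0]]
    - [[0.0045,0,0],[0,0,0]]
    - [[0.0045,0,0],[0,0,0]]

```text
time_s: 18.75
position: [0.5235, -0.0531, 0.0596]
tcp_rot: [[0.0, -0.15, 0.989], [-0.0, 0.989, 0.15], [-1.0, -0.0, 0.0]]
force: [-0.3, 0.9, -0.6]
gripper_width: 0.499
```

```bash
python3 - <<'E'
from h import *
o=r.get_obs(); print(o['time_s'],o['force'],o['position'])
im,d=snap('wrist','w12')
im=im[150:330,180:390]; cv2.imwrite('pics/w12c.png',cv2.resize(np.clip(im[:,:,::-1]*1.8,0,255).astype(np.uint8),None,fx=3,fy=3,interpolation=cv2.INTER_CUBIC))
E
```

```text
18.75 [-0.29456081  0.87927181 -0.61069829] [ 0.52351897 -0.05305956  0.05964935]
```

View pics/w12c.png

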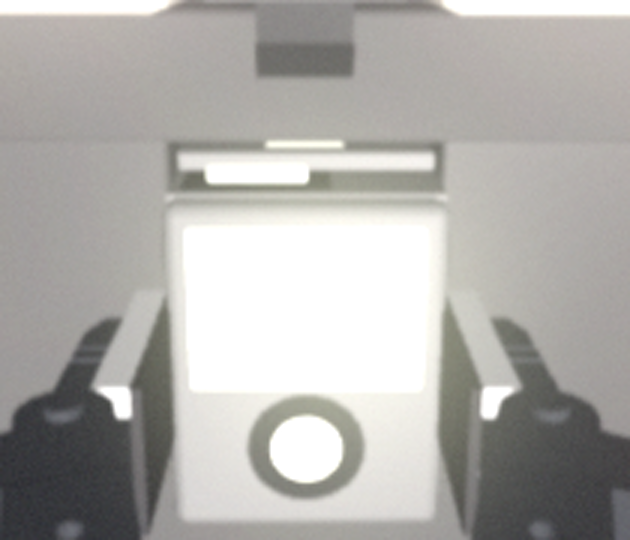

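Call:
apply_moves:
  steps:
    - [[0.0004,0,0],[0,0,0]]
    - [[0.0008,0,0],[0,0,0]]
    - [[0.001,0,0],[0,0,0]]
    - [[0.0012,0,0],[0,0,0]]
    - [[0.0014,0,0],[0,0,0]]
    - [[0.0014,0,0],[0,0,0]]
    - [[0.0014,0,0],[0,0,0]]
    - [[0.0014,0,0],[0,0,0]]
    - [[0.0014,0,0],[0,0,0]]
    - [[0.0014,0,0],[0,0,0]]

```text
time_s: 19.8
position: [0.5237, -0.053, 0.0584]
tcp_rot: [[0.001, -0.15, 0.989], [-0.0, 0.989, 0.15], [-1.0, -0.0, 0.001]]
force: [1.2, 0.4, 1.2]
gripper_width: 0.496
```

Call:
apply_moves:
  steps:
    - [[0,0,0],[0,0,0]]
    - [[0,0,0],[0,0,0]]
    - [[0,0,0],[0,0,0]]
    - [[0,0,0],[0,0,0]]
    - [[0,0,0],[0,0,0]]
    - [[-0.005,0,0],[0,0,0]]
    - [[-0.015,0,0],[0,0,0]]
    - [[-0.025,0,0],[0,0,0]]
    - [[-0.035,0,0],[0,0,0]]
    - [[-0.04,0,0],[0,0,0]]
  fingers: 0.2

```text
time_s: 20.8
position: [0.5242, -0.0532, 0.1001]
tcp_rot: [[0.003, -0.15, 0.989], [-0.0, 0.989, 0.15], [-1.0, -0.001, 0.002]]
force: [-0.1, 1.0, 0.2]
gripper_width: 0.8
```

```bash
python3 - <<'E'
from h import *
o=r.get_obs(); print(o['time_s'],o['force'],o['position'],o['gripper_width'])
im,d=snap('wrist','w13'); P=pts('wrist',d,o)
print([P[v,u].round(4) for u,v in((282,230),(282,260),(250,220),(310,280))])
im=im[130:330,180:390]; cv2.imwrite('pics/w13c.png',cv2.resize(np.clip(im[:,:,::-1]*1.8,0,255).astype(np.uint8),None,fx=3,fy=3,interpolation=cv2.INTER_CUBIC))
E
```

```text
20.8 [-0.14056803  1.0076606   0.23131528] [ 0.52418848 -0.053163    0.10014158] 0.7995274172744834
[array([ 0.5169, -0.0554,  0.0732]), array([ 0.5362, -0.0524,  0.0735]), array([ 0.5133, -0.0752,  0.0738]), array([ 0.4583, -0.0644,  0.2428])]
```

View pics/w13c.png

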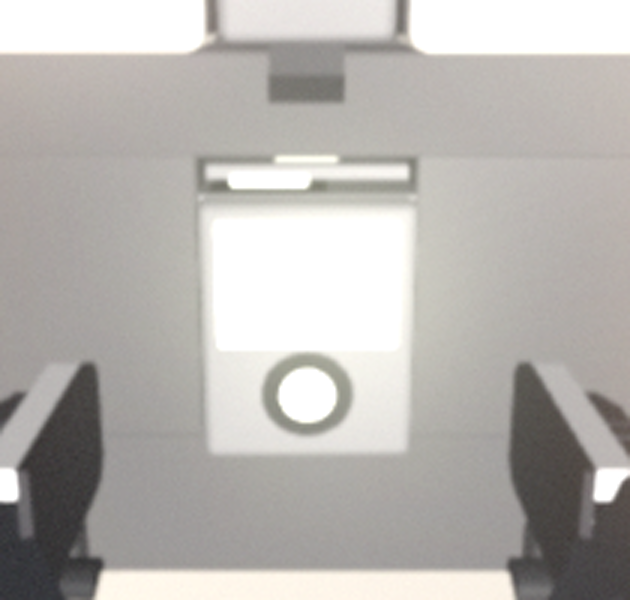

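Call:
apply_moves:
  steps:
    - [[0,0,0],[0,0,0]]
    - [[0,0,0],[0,0,0]]
    - [[0,0,0],[0,0,0]]
    - [[0,0,0],[0,0,0]]
    - [[0.003,0,0],[0,0,0]]
    - [[0.007,0,0],[0,0,0]]
    - [[0.012,0,0],[0,0,0]]
    - [[0.017,0,0],[0,0,0]]
    - [[0.021,0,0],[0,0,0]]
    - [[0.022,0,0],[0,0,0]]
  fingers: 1

```text
time_s: 21.85
position: [0.5231, -0.053, 0.0754]
tcp_rot: [[-0.001, -0.15, 0.989], [0.0, 0.989, 0.15], [-1.0, 0.0, -0.001]]
force: [-0.8, -0.1, 0.4]
gripper_width: 0.0
```

Call:
apply_moves:
  steps:
    - [[0.0008,0,0],[0,0,0]]
    - [[0.0015,0,0],[0,0,0]]
    - [[0.002,0,0],[0,0,0]]
    - [[0.0025,0,0],[0,0,0]]
    - [[0.003,0,0],[0,0,0]]
    - [[0.0035,0,0],[0,0,0]]
    - [[0.004,0,0],[0,0,0]]
    - [[0.0045,0,0],[0,0,0]]
    - [[0.005,0,0],[0,0,0]]
    - [[0.005,0,0],[0,0,0]]

```text
time_s: 22.85
position: [0.5241, -0.0531, 0.0722]
tcp_rot: [[0.002, -0.15, 0.989], [-0.0, 0.989, 0.15], [-1.0, -0.001, 0.002]]
force: [-1.8, 0.9, 6.8]
gripper_width: -0.002
```

Call:
apply_moves:
  steps:
    - [[0.0004,0,0],[0,0,0]]
    - [[0.0008,0,0],[0,0,0]]
    - [[0.0012,0,0],[0,0,0]]
    - [[0.0015,0,0],[0,0,0]]
    - [[0.0018,0,0],[0,0,0]]
    - [[0.0021,0,0],[0,0,0]]
    - [[0.0024,0,0],[0,0,0]]
    - [[0.0027,0,0],[0,0,0]]
    - [[0.003,0,0],[0,0,0]]
    - [[0.003,0,0],[0,0,0]]

```text
time_s: 23.85
position: [0.5239, -0.0531, 0.0687]
tcp_rot: [[0.001, -0.15, 0.989], [-0.0, 0.989, 0.15], [-1.0, -0.0, 0.001]]
force: [-1.2, 0.1, 6.4]
gripper_width: -0.001
```

Call:
apply_moves:
  steps:
    - [[0.0004,0,0],[0,0,0]]
    - [[0.0008,0,0],[0,0,0]]
    - [[0.0012,0,0],[0,0,0]]
    - [[0.0015,0,0],[0,0,0]]
    - [[0.0018,0,0],[0,0,0]]
    - [[0.0021,0,0],[0,0,0]]
    - [[0.0024,0,0],[0,0,0]]
    - [[0.0027,0,0],[0,0,0]]
    - [[0.003,0,0],[0,0,0]]
    - [[0.003,0,0],[0,0,0]]

```text
time_s: 24.85
position: [0.5231, -0.053, 0.0648]
tcp_rot: [[-0.001, -0.15, 0.989], [0.0, 0.989, 0.15], [-1.0, 0.0, -0.001]]
force: [0.5, 0.7, -0.0]
gripper_width: -0.005
```

Call:
apply_moves:
  steps:
    - [[0.0002,0,0],[0,0,0]]
    - [[0.0004,0,0],[0,0,0]]
    - [[0.0006,0,0],[0,0,0]]
    - [[0.0008,0,0],[0,0,0]]
    - [[0.001,0,0],[0,0,0]]
    - [[0.0012,0,0],[0,0,0]]
    - [[0.0014,0,0],[0,0,0]]
    - [[0.0014,0,0],[0,0,0]]
    - [[0.0014,0,0],[0,0,0]]
    - [[0.0014,0,0],[0,0,0]]

```text
time_s: 25.85
position: [0.5235, -0.0531, 0.0639]
tcp_rot: [[0.0, -0.15, 0.989], [-0.0, 0.989, 0.15], [-1.0, -0.0, 0.0]]
force: [-0.3, 0.5, 1.4]
gripper_width: 0.001
```

Call:
apply_moves:
  steps:
    - [[0.0002,0,0],[0,0,0]]
    - [[0.0004,0,0],[0,0,0]]
    - [[0.0006,0,0],[0,0,0]]
    - [[0.0008,0,0],[0,0,0]]
    - [[0.0008,0,0],[0,0,0]]
    - [[0.0008,0,0],[0,0,0]]
    - [[0.0008,0,0],[0,0,0]]
    - [[0.0008,0,0],[0,0,0]]
    - [[0.0008,0,0],[0,0,0]]
    - [[0.0008,0,0],[0,0,0]]

```text
time_s: 26.85
position: [0.5236, -0.0531, 0.0639]
tcp_rot: [[0.0, -0.15, 0.989], [-0.0, 0.989, 0.15], [-1.0, -0.0, 0.0]]
force: [-5.0, -0.1, 6.7]
gripper_width: 0.002
```

Call:
apply_moves:
  steps:
    - [[-0.004,0,0],[0,0,0]]
    - [[-0.015,0,0],[0,0,0]]
    - [[-0.04,0,0],[0,0,0]]
    - [[-0.075,0,0],[0,0,0]]
    - [[-0.11,0,0],[0,0,0]]
    - [[-0.14,0,0],[0,0,0]]
    - [[-0.16,0,0.005],[0,0,0]]
    - [[-0.165,0,0.025],[0,0,0]]
    - [[-0.165,0,0.055],[0,0,0]]
    - [[-0.165,0,0.085],[0,0,0]]

```text
time_s: 27.85
position: [0.6086, -0.0402, 0.2295]
tcp_rot: [[0.002, -0.15, 0.989], [-0.0, 0.989, 0.15], [-1.0, -0.001, 0.002]]
force: [0.1, -0.7, 0.6]
gripper_width: -0.002
```

```bash
python3 - <<'E'
from h import *
o=r.get_obs(); print(o['time_s'],o['force'],o['position'])
snap('wrist','w14'); im,d=snap('side','s14'); P=pts('side',d)
g=(P[...,2]>.10)&(P[...,2]<.19)&(P[...,0]>.55)&(P[...,0]<.66)&(P[...,1]>-.13)&(P[...,1]<.05)&(im.min(-1)>60)
q=P[g]; rel=q[:,:2]-[.5854,-.0442]; xp=rel@[.9887,.15]
for a in np.arange(.1,.19,.01):
    s=(q[:,2]>a)&(q[:,2]<a+.01); 
    if s.sum()>3: print(round(a,2),s.sum(),np.percentile(xp[s],[5,50,95]).round(4))
E
```

```text
27.85 [ 0.14274773 -0.67313482  0.581621  ] [ 0.60859707 -0.0401868   0.22945692]
0.1 127 [-0.006   0.0075  0.0116]
0.11 119 [-0.002   0.0101  0.0134]
0.12 117 [0.0002 0.013  0.0163]
0.13 124 [0.0029 0.0157 0.019 ]
0.14 129 [0.0044 0.0185 0.0216]
0.15 118 [0.0097 0.0207 0.0231]
0.16 75 [0.0088 0.0218 0.0266]
0.17 148 [0.0132 0.026  0.0313]
0.18 81 [0.0121 0.0167 0.0243]
```

View pics/s14.png

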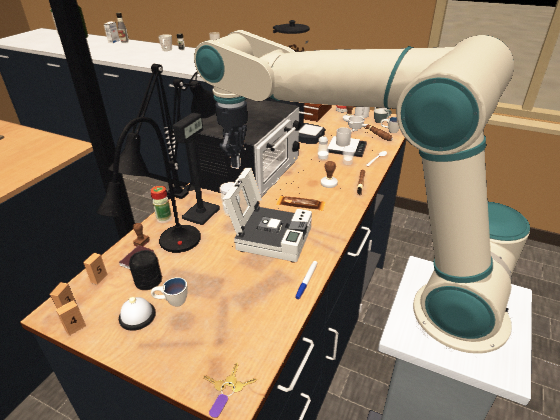

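View pics/w14.png

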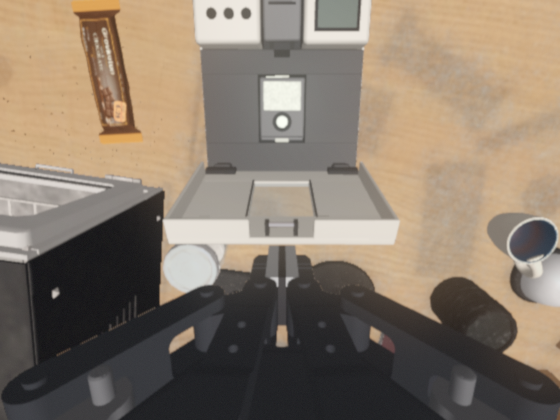

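Call:
apply_moves:
  steps:
    - [[0,0,0.015],[0,0,0]]
    - [[0,0,0.03],[0,0,0]]
    - [[0,0,0.038],[0,0,0]]
    - [[0.005,0,0.038],[0,0,0]]
    - [[0.018,0,0.038],[0,0,0]]
    - [[0.035,0,0.038],[0,0,0]]
    - [[0.05,0,0.038],[0,0,0]]
    - [[0.06,0,0.038],[0,0,0]]
    - [[0.066,0,0.038],[0,0,0]]
    - [[0.066,0,0.038],[0,0,0]]

```text
time_s: 28.95
position: [0.6446, -0.0346, 0.161]
tcp_rot: [[-0.001, -0.15, 0.989], [0.0, 0.989, 0.15], [-1.0, 0.0, -0.001]]
force: [0.3, -0.2, -0.3]
gripper_width: -0.003
```

```bash
python3 - <<'E'
from h import *
o=r.get_obs(); p=o['position']; print(o['time_s'],o['force'],p,(p[:2]-[.5854,-.0442])@[.9887,.15])
snap('wrist','w15')
E
```

```text
28.95 [ 0.31061072 -0.20909566 -0.32769192] [ 0.64463399 -0.03456441  0.16101142] 0.06000998649253476
```

View pics/w15.png

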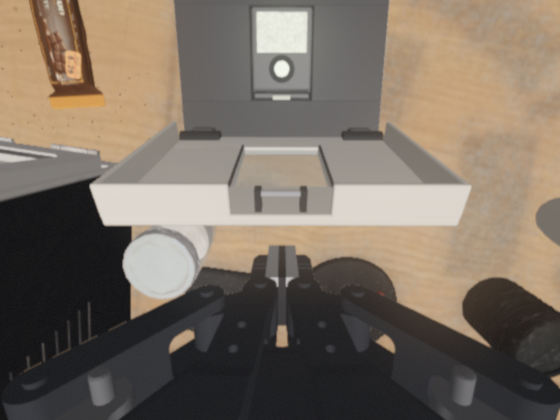

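Call:
apply_moves:
  steps:
    - [[0,0,-0.005],[0,0,0]]
    - [[-0.001,0,-0.01],[0,0,0]]
    - [[-0.002,0,-0.016],[0,0,0]]
    - [[-0.003,0,-0.022],[0,0,0]]
    - [[-0.004,0,-0.029],[0,0,0]]
    - [[-0.006,0,-0.036],[0,0,0]]
    - [[-0.007,0,-0.043],[0,0,0]]
    - [[-0.007,0,-0.05],[0,0,0]]
    - [[-0.007,0,-0.056],[0,0,0]]
    - [[-0.006,0,-0.062],[0,0,0]]

```text
time_s: 30.0
position: [0.5834, -0.0439, 0.1682]
tcp_rot: [[0.0, -0.15, 0.989], [-0.0, 0.989, 0.15], [-1.0, -0.0, 0.0]]
force: [0.5, 0.1, 0.2]
gripper_width: -0.001
```

```bash
python3 - <<'E'
from h import *
o=r.get_obs(); p=o['position']; print(o['time_s'],o['force'],p,(p[:2]-[.5854,-.0442])@[.9887,.15])
snap('side','s16')
im=np.load('pics/s16.npz')['im'][130:280,200:350]; cv2.imwrite('pics/s16c.png',cv2.resize(im[:,:,::-1],None,fx=4,fy=4,interpolation=cv2.INTER_CUBIC))
E
```

```text
30.0 [0.5352844  0.07595708 0.23287449] [ 0.58335614 -0.0439448   0.16817701] -0.001982479784092232
```

View pics/s16c.png

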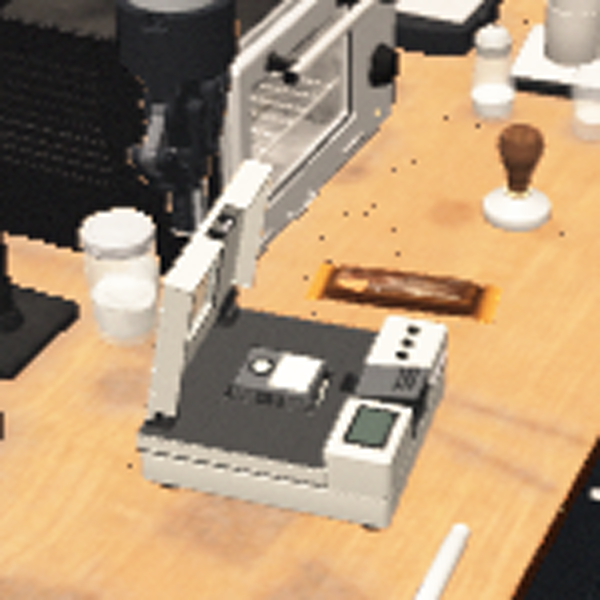

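Call:
apply_moves:
  steps:
    - [[0.001,0,-0.007],[0,0,0]]
    - [[0.003,0,-0.013],[0,0,0]]
    - [[0.005,0,-0.018],[0,0,0]]
    - [[0.0075,0,-0.025],[0,0,0]]
    - [[0.01,0,-0.031],[0,0,0]]
    - [[0.014,0,-0.038],[0,0,0]]
    - [[0.018,0,-0.044],[0,0,0]]
    - [[0.0225,0,-0.05],[0,0,0]]
    - [[0.027,0,-0.055],[0,0,0]]
    - [[0.032,0,-0.0595],[0,0,0]]

```text
time_s: 31.05
position: [0.5245, -0.0529, 0.1356]
tcp_rot: [[0.0, -0.15, 0.989], [-0.0, 0.989, 0.15], [-1.0, -0.0, 0.0]]
force: [0.9, -0.2, 1.7]
gripper_width: -0.002
```

Call:
apply_moves:
  steps:
    - [[0.003,0,-0.0035],[0,0,0]]
    - [[0.007,0,-0.0065],[0,0,0]]
    - [[0.011,0,-0.0095],[0,0,0]]
    - [[0.015,0,-0.0125],[0,0,0]]
    - [[0.019,0,-0.015],[0,0,0]]
    - [[0.0235,0,-0.0175],[0,0,0]]
    - [[0.028,0,-0.0195],[0,0,0]]
    - [[0.032,0,-0.0215],[0,0,0]]
    - [[0.037,0,-0.0235],[0,0,0]]
    - [[0.041,0,-0.0255],[0,0,0]]

```text
time_s: 32.05
position: [0.4996, -0.0567, 0.0946]
tcp_rot: [[0.0, -0.15, 0.989], [-0.0, 0.989, 0.15], [-1.0, -0.0, 0.0]]
force: [1.5, 1.1, 0.7]
gripper_width: 0.004
```

```bash
python3 - <<'E'
from h import *
o=r.get_obs(); p=o['position']; print(o['time_s'],o['force'],p,(p[:2]-[.5854,-.0442])@[.9887,.15])
snap('wrist','w17')
E
```

```text
32.05 [1.54142961 1.13638553 0.65465585] [ 0.49962097 -0.05667983  0.09458154] -0.08668169926950851
```

View pics/w17.png

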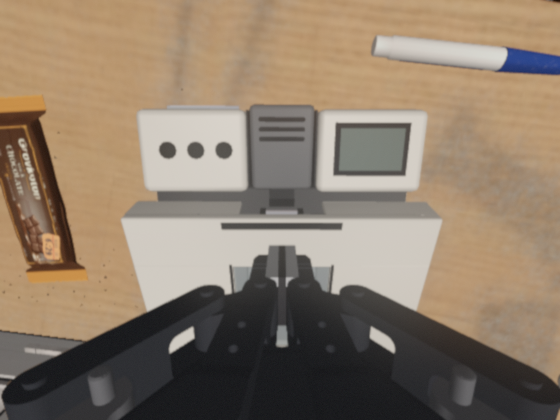

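Call:
apply_moves:
  steps:
    - [[0.001,0,-0.001],[0,0,0]]
    - [[0.002,0,-0.002],[0,0,0]]
    - [[0.003,0,-0.0035],[0,0,0]]
    - [[0.004,0,-0.005],[0,0,0]]
    - [[0.005,0,-0.006],[0,0,0]]
    - [[0.006,0,-0.007],[0,0,0]]
    - [[0.007,0,-0.008],[0,0,0]]
    - [[0.008,0,-0.009],[0,0,0]]
    - [[0.009,0,-0.01],[0,0,0]]
    - [[0.01,0,-0.01],[0,0,0]]

```text
time_s: 33.1
position: [0.4896, -0.0582, 0.0849]
tcp_rot: [[-0.0, -0.15, 0.989], [-0.0, 0.989, 0.15], [-1.0, 0.0, -0.0]]
force: [-0.3, -0.1, 1.3]
gripper_width: -0.002
```

Call:
apply_moves:
  steps:
    - [[0.0005,0,0],[0,0,0]]
    - [[0.001,0,0],[0,0,0]]
    - [[0.0015,0,0],[0,0,0]]
    - [[0.002,0,0],[0,0,0]]
    - [[0.0025,0,0],[0,0,0]]
    - [[0.003,0,0],[0,0,0]]
    - [[0.0035,0,0],[0,0,0]]
    - [[0.004,0,0],[0,0,0]]
    - [[0.0045,0,0],[0,0,0]]
    - [[0.005,0,0],[0,0,0]]

```text
time_s: 34.1
position: [0.4899, -0.0582, 0.081]
tcp_rot: [[0.0, -0.15, 0.989], [-0.0, 0.989, 0.15], [-1.0, -0.0, 0.0]]
force: [-6.3, -0.7, 10.1]
gripper_width: 0.0
```

Call:
apply_moves:
  steps:
    - [[0.0004,0,-0.0003],[0,0,0]]
    - [[0.0008,0,-0.0006],[0,0,0]]
    - [[0.0012,0,-0.0008],[0,0,0]]
    - [[0.0016,0,-0.001],[0,0,0]]
    - [[0.002,0,-0.001],[0,0,0]]
    - [[0.0023,0,-0.001],[0,0,0]]
    - [[0.0026,0,-0.001],[0,0,0]]
    - [[0.0029,0,-0.001],[0,0,0]]
    - [[0.0032,0,-0.001],[0,0,0]]
    - [[0.0032,0,-0.001],[0,0,0]]

```text
time_s: 35.1
position: [0.4896, -0.0583, 0.0787]
tcp_rot: [[0.002, -0.15, 0.989], [-0.0, 0.989, 0.15], [-1.0, -0.001, 0.002]]
force: [-4.8, 2.2, 12.7]
gripper_width: 0.001
```

Call:
apply_moves:
  steps:
    - [[0.0003,0,-0.0002],[0,0,0]]
    - [[0.0006,0,-0.0003],[0,0,0]]
    - [[0.0009,0,-0.0004],[0,0,0]]
    - [[0.0012,0,-0.0005],[0,0,0]]
    - [[0.0014,0,-0.0005],[0,0,0]]
    - [[0.0016,0,-0.0005],[0,0,0]]
    - [[0.0018,0,-0.0005],[0,0,0]]
    - [[0.002,0,-0.0005],[0,0,0]]
    - [[0.002,0,-0.0005],[0,0,0]]
    - [[0.002,0,-0.0005],[0,0,0]]

```text
time_s: 36.1
position: [0.4881, -0.0584, 0.0746]
tcp_rot: [[-0.001, -0.15, 0.989], [0.0, 0.989, 0.15], [-1.0, 0.0, -0.001]]
force: [-1.0, 0.8, 1.0]
gripper_width: 0.001
```

Call:
apply_moves:
  steps:
    - [[-0.001,0,0],[0,0,0]]
    - [[-0.003,0,0],[0,0,0]]
    - [[-0.008,0,0],[0,0,0]]
    - [[-0.016,0,0],[0,0,0]]
    - [[-0.03,0,0],[0,0,0]]
    - [[-0.05,0,0],[0,0,0]]
    - [[-0.075,0,0],[0,0,0]]
    - [[-0.1,0,0],[0,0,0]]
    - [[-0.12,0,0],[0,0,0]]
    - [[-0.13,0,0],[0,0,0]]

```text
time_s: 37.1
position: [0.4892, -0.0585, 0.2082]
tcp_rot: [[0.005, -0.15, 0.989], [-0.001, 0.989, 0.15], [-1.0, -0.002, 0.004]]
force: [-0.6, -0.7, -0.1]
gripper_width: -0.0
```

```bash
python3 - <<'E'
from h import *
o=r.get_obs(); print(o['time_s'],o['force'],o['position'])
im,d=snap('wrist','w18'); P=pts('wrist',d,o); snap('side','s18')
print([P[v,u].round(4) for u,v in((230,175),(330,175),(230,200),(330,230))])
E
```

```text
37.1 [-0.60688133 -0.73588182 -0.1370163 ] [ 0.4891569  -0.05851335  0.20821179]
[array([ 0.4734, -0.112 ,  0.0701]), array([ 0.4593, -0.0179,  0.0687]), array([ 0.4965, -0.1087,  0.075 ]), array([ 0.512 , -0.0084,  0.0744])]
```

View pics/w18.png

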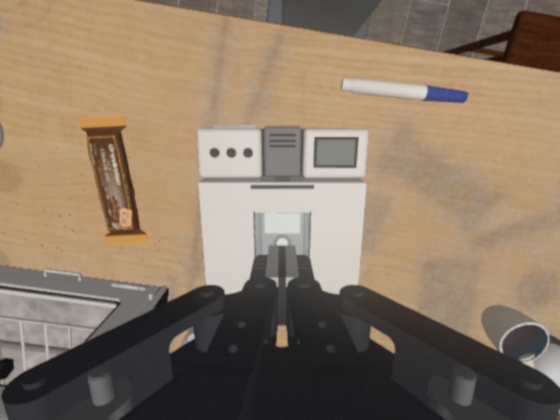

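View pics/s18.png

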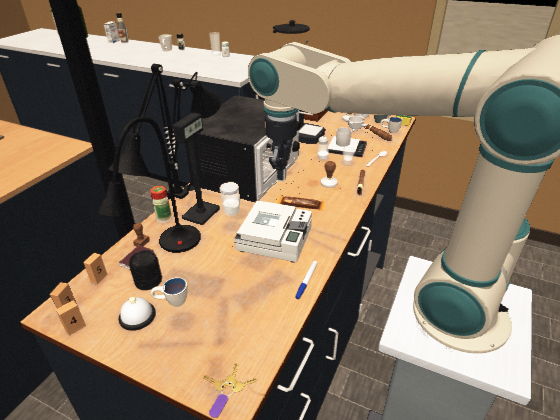

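```bash
python3 - <<'E'
from h import *
o=r.get_obs(); P=pts('wrist',np.load('pics/w18.npz')['d'],o); P0=None
print(P[195:205,215:240,2].mean(),P[270:280,210:230,2].mean())
from cell import job_done; print(job_done())
E
```

```text
0.07481379370185133 0.07281004362593796
the job is handed in; nothing more can be done
None
```

The job is done and handed in at about 37 s: the cassette is home in the bay and the lid is shut on its catch.

- **Key:** I pressed it about 6–7 mm, with about 6.5 N vertical (up to 7.7 N in total with sideways drag). The lid sprang fully open by itself, untouched.
- **Cassette:** I set it into the bay hub toward the hinge, and it rested on the clips. I then pressed it with shut fingers. Its top dropped about 9.5 mm, from 73.5 to 63.9 mm, and held there without moving under a second push (6.7 N down, about 8 N in total).
- **Lid:** I swung it over from behind and pressed near its front edge. The highest reading was about 13 N down, then it gave way. Readings come only at the end of each move, so a brief peak in between could be higher.

**Last checks:**
- With the arm clear, the lid's outer face read about 74.8 mm near the front, as it did when shut at the start, and about 72.8 mm near the hinge. It stayed shut, and the cassette shows through the window.
- In the last pictures I saw nothing else on the counter moved. I compared these by eye, not by measurement.
- The feet height came out a little differently each way: about 3 mm from the key and deck, about 2 mm from the cassette. It made no difference to the job.

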